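Start the bench centrifuge

TASK

Get the bench centrifuge running with the closed fingertips, pressing and pushing only: first switch on the power block by pressing down the half of its rocker that sticks up, then push the centrifuge's lid down fully shut, then press the bar-shaped lock key fully in so that it stays in, and last press the large round start key fully down and let it come back up. Do not press the small round stop key, do not raise the lid further, and do not pick up or shove anything else on the bench.

Things in the scene. Friction and masses are not known exactly. Their poses are not given: they have to be found in the camera images.
- centrifuge: white bench centrifuge, fixed to the bench, 280 (x) x 260 (y) x 100 tall without lid. Origin: centre of its underside, on the bench; x points from its front (key ledge, towards the robot) to its back (lid hinge), z up. The front ledge (x -140 to -38) is 70 high and carries three square key plates (56 x 56 x 6) in a row 75 mm apart at x = -90, in any order; behind it an open rotor well with its rim 100 above the bench, under the lid
- lid (a joint): angle of the grey flat lid (rad): 0 = shut on the rim, grows as it opens upwards; it starts half open (0.5 to 0.85) and stays where it is left (stiff hinge, about 0.3 N m of friction, lid 0.25 kg). It needs about 1 to 5 N of downward push
- lid_hinge (a point): middle of the lid's hinge line, which runs along the centrifuge's y, at x = 140 from the centrifuge's centre and 100 above the bench. The lid is 250 wide, runs from the hinge 178 towards the front (when shut), and is 13 thick above the hinge line. Pushed straight down on its outer (upper) face at a fixed spot about 100 in front of the hinge, it closes
- lid_front (a point): middle of the upper edge of the lid's free (front) end, 178 from the hinge and 13 above the lid's underside; moves with the lid
- lock (a joint): travel of the bar-shaped lock key (m): 0 = out, 0.006 = fully in; moves straight down, takes about 3 N, has no spring and stays where it is pressed
- lock_top (a point): centre of the top of the lock key: black bar, 16 (centrifuge x) x 46 (centrifuge y), 86 above the bench and 10 proud of its plate when out; moves with the key
- start (a joint): travel of the large round start key (m): 0 = out, 0.006 = fully in; spring return, about 1 N to begin and 4.5 N fully in
- start_top (a point): centre of the top of the start key: large round black cap, 36 diameter, 86 above the bench and 10 proud of its plate when out; moves with the key
- stop (a joint): travel of the small round stop key (m): 0 = out, 0.006 = fully in; spring return like the start key
- stop_top (a point): centre of the top of the stop key: small round black cap, 18 diameter, 86 above the bench when out; leave it alone
- power_block: white power block, fixed to the bench, 170 (x) x 70 (y) x 44 tall, with two round grey sockets on its top and a black rocker switch towards its front (-x) end. Origin: centre of its underside, on the bench; x along its length
- rocker (a joint): angle of the rocker (rad): 0 = off (its half towards the sockets sticks up), 0.4 = on (that half lies level, the other half sticks up); stays where it is left, takes about 3 N
- rocker_raised (a point): on the upper face of the rocker's half that sticks up when off, 16 from the pivot, and moves with it. The pivot runs along the block's y, 50 in front of the block's origin and 52 above the bench; the rocker is 48 long (24 each side of the pivot) and 26 wide. When fully on this point is 52 above the bench, 8 above the block's top
- tube_rack: loose green plastic tube rack with blue-capped tubes, 60 x 150 x 90 tall, stands beyond the power block. Origin: centre of its underside
- jar: loose small screw-top jar, 42 diameter, 50 tall, in front of the power block. Origin: centre of its underside
- marker: loose capped marker lying on the bench in front of the centrifuge, 110 long, 14 thick. Origin: centre of its underside
- cup: loose white open cup, 56 diameter, 60 tall, in front of the centrifuge. Origin: centre of its underside
- scanner: loose black hand-held barcode scanner lying at the left, about 130 x 50 x 33 tall. Origin: centre of its underside
- tip_box: loose grey box with a clear top at the right, 120 x 85 x 67 tall. Origin: centre of its underside
- block_heater: loose aluminium block at the right, 90 x 60 x 30 tall. Origin: centre of its underside
Things that resemble listed ones, but are neither listed nor needed, are in the scene too. What is shaped like the power_block but red or yellow is not meant.

How it is judged:
By the outcome, as a careful person would: the job done as asked, in the order asked, and still so for the second after the job is handed in, with the robot touching nothing.
It also fails if it takes over 58 s, if anything falls off the work surface, if the arm or the gripper's body presses on something with over 40 N, if the wrist force passes 120 N, or if a joint passes its speed limit or range.

ROBOT

A 7-joint arm with a two-finger parallel gripper is mounted at the origin on the work surface. World frame = base frame: x ahead of the robot, y to its left, z up, the work surface at z = 0. Lengths are in m, angles in degrees, forces in N, time in s.
With the tool pointing down it reaches from about 0.35 to 0.775 m from the base axis. Payload 3.1 kg.
Tool frame: the origin (TCP) lies on the centre line of the jaws, within the pads' length; the fingertips stand 17 mm ahead of it and the grasp point (between the pads) lies 2 mm behind it (robot.tip_reach is the distance from the TCP to the fingertips, in m); z points along the fingers, y is the line along which they close (so a half turn about z gives the same grasp; the last joint's range is limited). The gripper opens to 85 mm and grips with 20 to 120 N. Pads are 22 mm wide; open, the fingers measure 114 mm over their backs; the gripper's body (76 mm by 85 mm) begins 54 mm behind the grasp point. The pads swing forward as they close: fully open they stand 13 mm farther back than shut.
Start: joints at [-66.675, 17.813, 0.802, 86.603, -0.252, 75.585, -1.558], TCP at [0.239, 0.496, 0.248] pointing down, gripper open.
Joint ranges: [-154.91, 154.91], [-16.99, 109.72], [-72.82, 74.43], [7.12, 147.25], [-82.49, 262.49], [11.32, 116.49], [-174.64, 174.64]. Speed limits (degrees/s): [159.86, 159.86, 180, 180, 180, 180, 180].

INTERFACE

Orientations are given as [roll, pitch, yaw] about the fixed x, y, z axes, in that order (R = Rz(yaw) Ry(pitch) Rx(roll)).
In Python, from station import robot, fingers, vision, workorder, recognise gives the robot as it stands. Calls block until the motion is done:
- robot.move_to(position, orientation): joint-space move of the TCP to a pose.
- robot.line_to(position, orientation=None, velocity=0.15, f_stop=None): straight line of the TCP; orientation=None keeps the orientation; velocity is the mean speed in m/s. With f_stop (N) it stops when the force on the tool has changed by that much, and returns True; else False.
- robot.move_j(angles): joint-space move.
- fingers.gripper_to(opening, force=None): opening from 0.0 (shut) to 1.0 (fully open); force is the grip in N (None keeps the last); returns when the fingers have stopped.
- robot.pause(seconds).
- robot.inverse_kinematics(position, orientation): joint angles nearest the present ones, or None.
- vision.grab_frame(name): name is "scene" or "top" or "wrist"; returns the picture (400x640x3 uint8, red, green, blue); there is no depth.
- vision.calibration(name): a dict with "mtx" (3x3 intrinsics, pixels), "k1" (the pictures are not rectified: a ray, as slopes to the right and down, at radius r is drawn at 1 + k1 r^2 times it, then the intrinsics apply), "extrinsics" (4x4, takes a point from world to camera coordinates); the wrist camera has in their place "T_tool_cam" (4x4, takes a point from camera to tool coordinates, whose origin is the TCP and whose axes are the flange's). Camera axes: x right, y up, looking along -z (the intrinsics and any distortion apply to the point x, -y, -z); pixel columns grow to the right and rows downward; lengths in m; the calibration is good to about 2 mm. A picture is of the moment at which its call begins: read the wrist's pose just before it. calibration takes no time and is no camera call.
A pose or a line that the arm cannot do raises robot.PlanningError and nothing moves.
- workorder.close_job(): hands the job in; it is judged then, once.
Trained networks look in the newest picture that a camera, given by its name, has taken for a name from the list of things; names that differ only in an ending like _2 or _b are one class to them, and where a whole thing is asked for, a point or a joint stands for the part that bears it (a point fixed in the world has none). Each returns a list of dicts, best first, with "p" (0 to 1); they miss things now and then, are a little off and sometimes report something else, mostly with a low value. They report only what shows in the picture. A call takes as long as a camera call. They do not tell look-alikes from the thing itself.
- recognise(label, camera): "rect" ([centre column, centre row, width, height] in pixels, round what is visible of it).
Readings, each from a call of its own:
- robot.current_time_s(): time.
- robot.current_joint_positions(): joint angles.
- robot.current_dq(): joint speeds.
- robot.current_joint_torque(): joint torques, N m.
- robot.current_tool_pos(): TCP position.
- robot.current_eef_rot(): TCP orientation.
- robot.current_contact_force(): force on the tool from outside, world axes, zero at the start.
- robot.current_torque(): the same for the moment, N m.
- robot.current_finger_gap(): opening from 0.0 (shut) to 1.0 (fully open).
- robot.current_gripper_force(): force on a finger pad.
Only numpy, scipy, OpenCV 4.12 (cv2) and the standard library are available. Lean on these libraries where they do the work, as an engineer would, in place of code of your own. Each camera call takes 0.05 s, during which the arm holds its last target. There are 200 camera calls.

## Working session

There is one attempt and no reset: what is moved stays moved. The work goes in short steps, each a Python script; the robot and the scene stay as the last script left them, time stands still between calls to the robot, and variables do not carry over. Pictures are saved under pics/ and viewed, at most 10 in all, crops included, and the job is handed in when it is done.

```bash
mkdir -p pics; ls; cat > h.py <<'E'
from station import robot, fingers, vision, workorder, recognise
import numpy as np, cv2
def ray(name,u,v,z,T=None):
    c=vision.calibration(name); M=np.array(c["mtx"]); k=c["k1"]
    d=np.array([(u-M[0,2])/M[0,0],(v-M[1,2])/M[1,1]]); s=d.copy()
    for _ in range(20): s=d/(1+k*(s@s))
    E=np.linalg.inv(np.array(c["extrinsics"])) if T is None else T
    r=E[:3,:3]@np.array([s[0],-s[1],-1]); o=E[:3,3]
    return o+r*(z-o[2])/r[2]
def proj(name,p,E=None):
    c=vision.calibration(name); M=np.array(c["mtx"])
    E=np.array(c["extrinsics"]) if E is None else E
    q=E[:3,:3]@np.array(p)+E[:3,3]; s=np.array([q[0],-q[1]])/-q[2]
    s=s*(1+c["k1"]*(s@s)); return np.array([M[0,0]*s[0]+M[0,2],M[1,1]*s[1]+M[1,2]])
def wristT():
    from scipy.spatial.transform import Rotation as R
    T=np.eye(4);T[:3,:3]=R.from_euler('xyz',robot.current_eef_rot(),degrees=True).as_matrix();T[:3,3]=robot.current_tool_pos()
    return T@np.array(vision.calibration("wrist")["T_tool_cam"])
def save(name,f,crop=None,sc=1):
    im=cv2.cvtColor(np.asarray(f),cv2.COLOR_RGB2BGR)
    if crop: im=im[crop[1]:crop[3],crop[0]:crop[2]]
    cv2.imwrite("pics/"+name,cv2.resize(im,None,fx=sc,fy=sc,interpolation=cv2.INTER_CUBIC))
E
python3 - <<'E'
from h import *
print(robot.current_eef_rot(),robot.current_time_s())
for n in("top","scene"):
    save(n+"1.png",vision.grab_frame(n),sc=1.25)
    for l in ["centrifuge","lid","lock","start","stop","power_block","rocker"]:
        print(n,l,[([round(x) for x in d["rect"]],round(d["p"],2)) for d in recognise(l,n)[:4]])
    print(np.round(np.linalg.inv(vision.calibration(n)["extrinsics"])[:3,3],2))
E
```

```text
pics
[-1.79864239e+02  6.07849561e-03  1.54293442e+02] 0.0
top centrifuge [([357, 173, 83, 92], 0.85)]
top lid [([356, 147, 80, 37], 0.71), ([194, 218, 25, 31], 0.4)]
top lock []
top start [([271, 214, 12, 16], 0.36)]
top stop []
top power_block [([269, 202, 27, 46], 0.69), ([232, 276, 19, 45], 0.68), ([210, 172, 23, 41], 0.67)]
top rocker [([446, 229, 28, 36], 0.69), ([209, 180, 8, 8], 0.56), ([272, 212, 11, 13], 0.55), ([229, 290, 5, 20], 0.45)]
[0.18 0.03 1.79]
scene centrifuge [([280, 274, 161, 154], 0.69), ([133, 270, 49, 62], 0.24)]
scene lid [([293, 262, 129, 137], 0.86)]
scene lock [([253, 239, 13, 18], 0.5)]
scene start [([275, 223, 14, 12], 0.43)]
scene stop [([294, 264, 130, 135], 0.55), ([177, 336, 51, 38], 0.25)]
scene power_block [([366, 204, 53, 52], 0.98), ([456, 202, 57, 52], 0.7), ([355, 142, 42, 38], 0.68)]
scene rocker [([445, 181, 17, 11], 0.63), ([355, 189, 18, 13], 0.46)]
[ 1.06 -0.39  0.8 ]
```

View pics/top1.png

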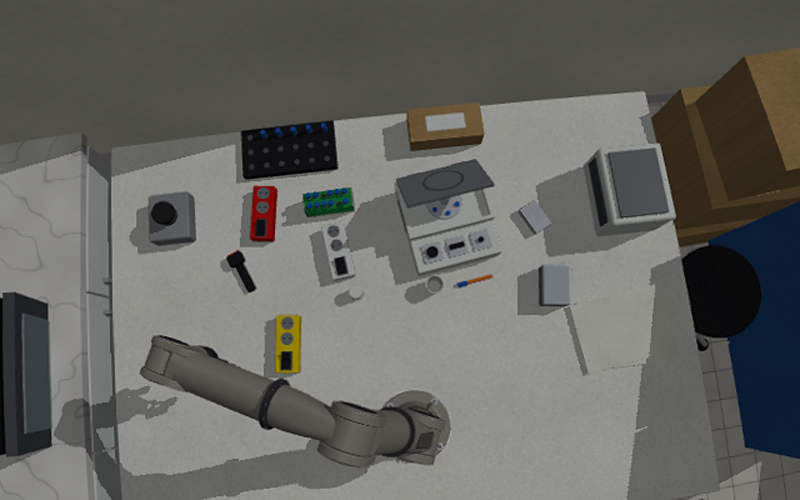

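View pics/scene1.png

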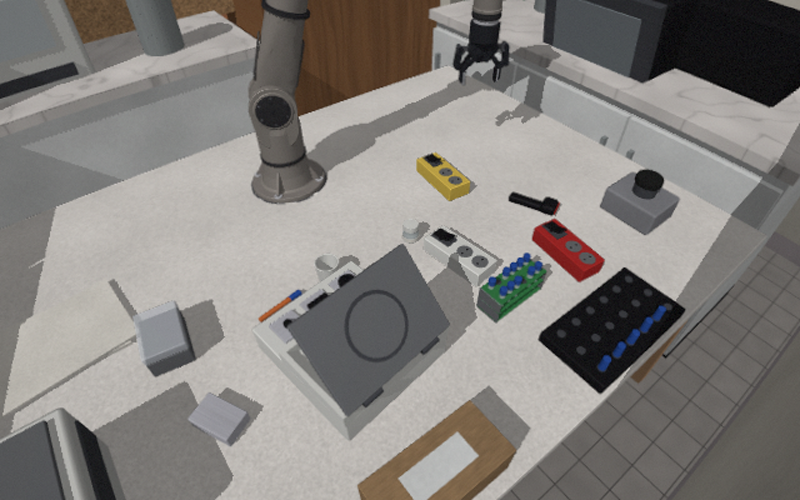

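White block at (338,250) in the top view (the red one at (262,213) and yellow one at (288,343) are decoys). The centrifuge keys from left to right are large round start (431,252), bar lock (457,245) and small round stop (480,239). Next I'll move the wrist camera above each for a close-up.

```bash
python3 - <<'E'
from h import *
S=1.25
for n,u,v,z in [("start",431,252,.086),("lock",457,245,.086),("stop",480,239,.086),("rock",341,266,.052),("sock1",336,244,.044),("sock2",333,231,.044),("jar",356,294,.03),("cup",434,284,.06)]:
    print(n,np.round(ray("top",u/S,v/S,z),3))
print(np.round(vision.calibration("wrist")["T_tool_cam"],3))
fingers.gripper_to(0.0)
def look(p,z,name):
    for yaw in (-60,-90,-120,90,0,180):
        try:
            robot.move_to([p[0],p[1],z],[180,0,yaw]); break
        except robot.PlanningError as e: print(yaw,e)
    print(yaw,robot.current_time_s())
    T=wristT(); f=vision.grab_frame("wrist"); np.savez("pics/"+name,T=T,f=f); save(name+".png",f,sc=1.25)
    for l in ["rocker","power_block","lock","start","stop"]:
        print(l,[([round(x) for x in d["rect"]],round(d["p"],2),np.round(ray("wrist",*d["rect"][:2],.05 if l in("rocker","power_block") else .086,T),3)) for d in recognise(l,"wrist")[:3]])
r=ray("top",338/S,250/S,.05); k=ray("top",457/S,245/S,.086)
look([r[0]-.06,r[1]],.27,"wr")
look([k[0]-.08,k[1]],.29,"wk")
E
```

```text
start [ 0.493 -0.105  0.086]
lock [ 0.505 -0.184  0.086]
stop [ 0.516 -0.254  0.086]
rock [0.487 0.165 0.052]
sock1 [0.558 0.174 0.044]
sock2 [0.599 0.179 0.044]
jar [0.402 0.13  0.03 ]
cup [ 0.402 -0.104  0.06 ]
[[ 0.001  0.954  0.3    0.076]
 [ 1.    -0.001 -0.    -0.   ]
 [ 0.     0.3   -0.954 -0.126]
 [ 0.     0.     0.     1.   ]]
-60 3.825
rocker [([312, 165, 47, 34], 0.97, array([0.491, 0.167, 0.05 ])), ([117, 268, 47, 29], 0.88, array([0.639, 0.405, 0.05 ]))]
power_block [([98, 234, 150, 118], 0.73, array([0.675, 0.371, 0.05 ])), ([271, 144, 162, 111], 0.57, array([0.541, 0.169, 0.05 ])), ([376, 344, 113, 28], 0.48, array([0.293, 0.337, 0.05 ]))]
lock []
start []
stop [([136, 82, 127, 165], 0.44, array([0.676, 0.175, 0.086]))]
-60 5.4667
rocker []
power_block [([134, 319, 120, 66], 0.74, array([0.548, 0.138, 0.05 ])), ([38, 366, 76, 66], 0.72, array([0.652, 0.307, 0.05 ])), ([280, 66, 19, 19], 0.59, array([ 0.523, -0.257,  0.05 ]))]
lock [([256, 136, 26, 42], 0.96, array([ 0.506, -0.185,  0.086])), ([24, 136, 43, 272], 0.15, array([ 0.726, -0.06 ,  0.086]))]
start [([231, 200, 30, 31], 0.97, array([ 0.499, -0.109,  0.086])), ([277, 67, 18, 22], 0.35, array([ 0.519, -0.255,  0.086]))]
stop [([277, 67, 15, 17], 0.83, array([ 0.519, -0.255,  0.086])), ([170, 135, 340, 270], 0.7, array([ 0.585, -0.141,  0.086]))]
```

View pics/wr.png

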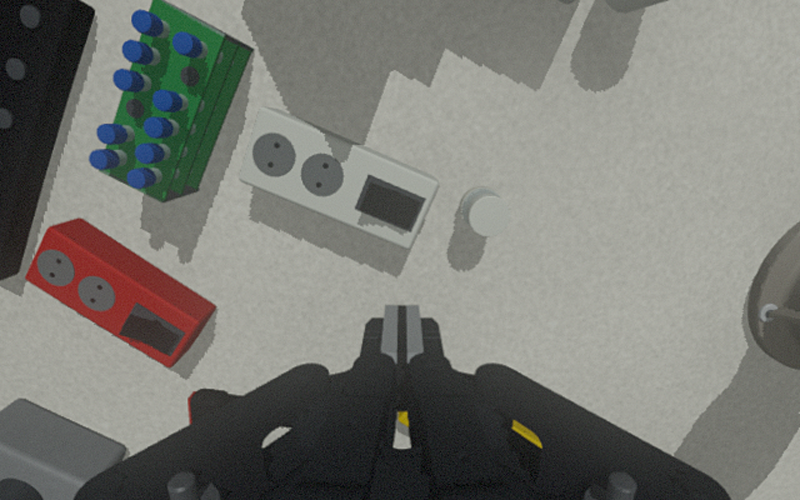

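View pics/wk.png

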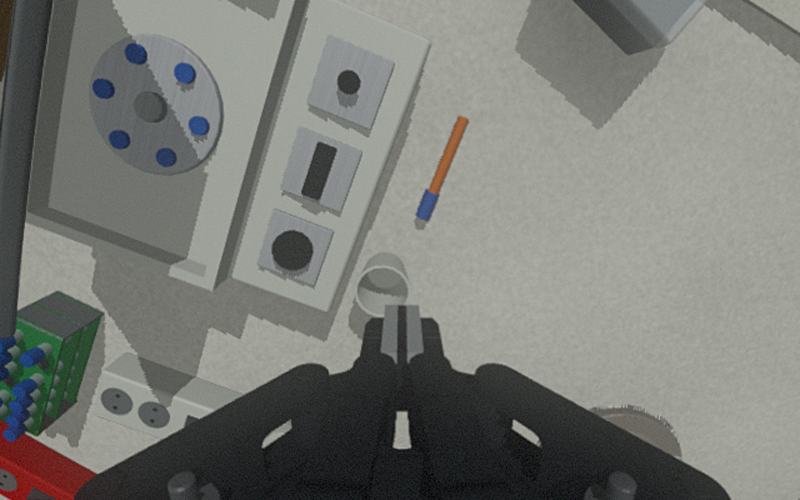

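The wrist views agree with the top view: white block rocker at (391,204) with sockets at (322,174) and (273,155). The keys are stop (349,82), lock (319,171) and start (292,250). Now I'll work out the geometry and press the rocker.

```bash
cat > geo.py <<'E'
from h import *
S=1.25
a=np.load("pics/wr.npz");b=np.load("pics/wk.npz")
A=lambda u,v,z:ray("wrist",u/S,v/S,z,a["T"])[:2]
B=lambda u,v,z:ray("wrist",u/S,v/S,z,b["T"])[:2]
s2,s1,rk=A(273,155,.044),A(322,174,.044),A(391,204,.053)
bx=(s2-rk)/np.linalg.norm(s2-rk); byaw=np.degrees(np.arctan2(bx[1],bx[0]))
st,lo,sp=B(292.5,249.5,.086),B(319.5,171,.086),B(348.5,82,.086)
d=(st-sp)/np.linalg.norm(st-sp); cx=np.array([d[1],-d[0]]); cyaw=np.degrees(np.arctan2(cx[1],cx[0]))
key=(st+lo+sp)/3; start=key+.075*d; lock=key.copy(); hinge=key+.23*cx
E
cat > act.py <<'E'
from geo import *
def press(p,ztop,zend,yaw,fs,v=.05,up=.06,hold=0.2):
    t=robot.tip_reach
    robot.move_to([*p,ztop+up+t],[180,0,yaw])
    robot.line_to([*p,ztop+.008+t],velocity=.12)
    f0=robot.current_contact_force()
    hit=robot.line_to([*p,zend+t],velocity=v,f_stop=fs)
    robot.pause(hold)
    print("hit",hit,"tipz",robot.current_tool_pos()[2]-t,"F",np.round(np.array(robot.current_contact_force())-f0,1))
    robot.line_to([*p,ztop+up+t],velocity=.15)
    print("t",robot.current_time_s())
E
python3 - <<'E'
from act import *
print(s2,s1,rk,"byaw",byaw,np.linalg.norm(s2-rk)); print(st,lo,sp,cyaw,np.linalg.norm(st-sp),"hinge",hinge)
# block corners from the picture for a check: front edge mid / back edge mid (z=.044)
print("ends",A(424,213,.044),A(251,145,.044))
p=rk+bx*.017
print(p)
press(p,.062,.050,byaw-90,14,v=.03,up=.08)
T=wristT(); f=vision.grab_frame("wrist"); save("wr2.png",f,sc=1.25)
E
```

```text
[0.60154827 0.17966188] [0.55660255 0.17290624] [0.49088911 0.16402817] byaw 8.041416967593008 0.11175806119999424
[ 0.49623598 -0.11093344] [ 0.50633766 -0.18408326] [ 0.51795917 -0.25700295] 8.458923709212518 0.1476759842146058 hinge [ 0.73434223 -0.15017347]
ends [0.46009563 0.15772677] [0.62200571 0.18149312]
[0.50772195 0.16640628]
hit True tipz 0.05214196174479292 F [-2.1  0.3  4.5]
t 9.5333
```

View pics/wr2.png

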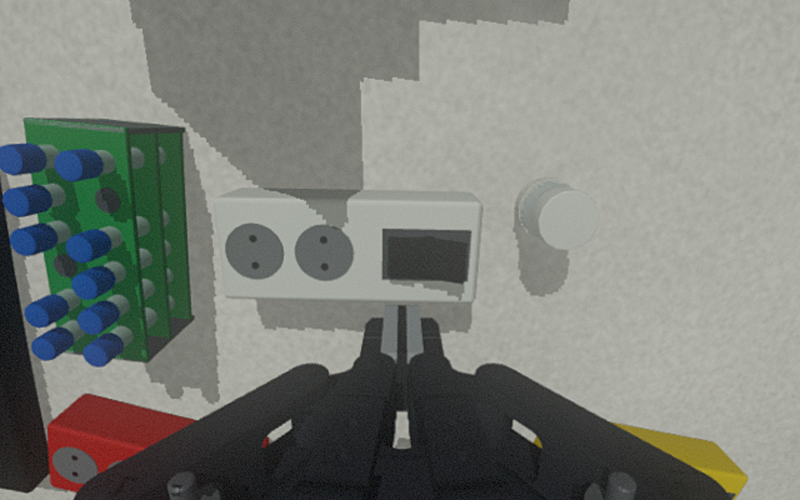

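The rocker now has its right (front) half up at (440,258), and the tip stopped at 52.1 mm, so it is on. Next, the lid.

```bash
python3 - <<'E'
from act import *
p=hinge-.1*cx; t=robot.tip_reach
x,y,z=robot.current_tool_pos()
robot.line_to([x,y,.32],velocity=.25)
robot.move_to([*p,.32],[180,0,cyaw-90])
print(robot.current_time_s())
hit=robot.line_to([*p,.108+t],velocity=.06,f_stop=16)
print(hit,robot.current_tool_pos()[2]-t,np.round(robot.current_contact_force(),1),robot.current_time_s())
robot.line_to([*p,.22],velocity=.15)
q=key-.07*cx
robot.line_to([*q,.24],velocity=.2)
T=wristT(); f=vision.grab_frame("wrist"); np.savez("pics/wl",T=T); save("wl.png",f,sc=1.25)
for l in ("lock","start","stop","lid"): print(l,[([round(x) for x in d["rect"]],round(d["p"],2),np.round(ray("wrist",*d["rect"][:2],.086,T),3)) for d in recognise(l,"wrist")[:1]])
print(lock,start,robot.current_time_s())
E
```

```text
11.7083
True 0.11323716089789533 [-0.3  0.3  4.3] 14.6583
lock [([249, 188, 21, 47], 0.6, array([ 0.505, -0.185,  0.086]))]
start [([249, 260, 34, 32], 0.6, array([ 0.498, -0.11 ,  0.086]))]
stop [([240, 104, 17, 19], 0.84, array([ 0.518, -0.258,  0.086]))]
lid [([99, 179, 194, 282], 0.95, array([ 0.644, -0.172,  0.086]))]
[ 0.50684427 -0.18400655] [ 0.49581174 -0.10982243] 16.825
```

View pics/wl.png

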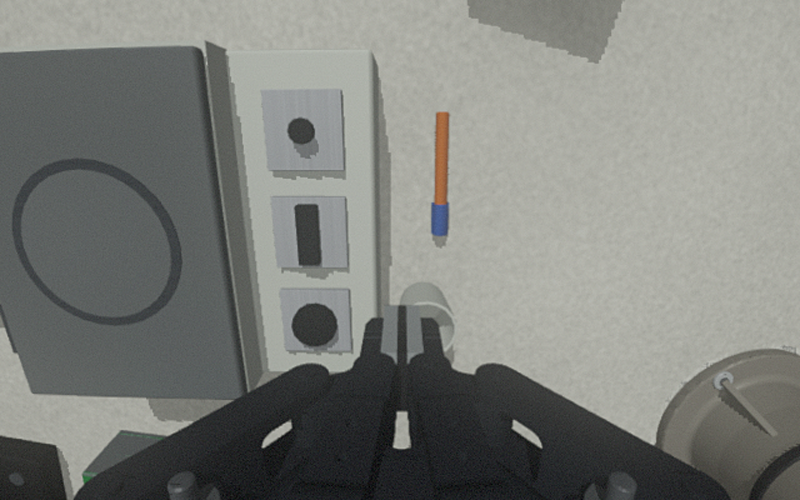

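The lid is flat and shut (tip stopped at 113.2 mm). The keys are stop (302,130), lock (308,235) and start (314,325), matching the earlier positions.

```bash
python3 - <<'E'
from act import *
press(lock,.086,.077,cyaw-90,16,v=.02)
press(start,.086,.077,cyaw-90,18,v=.02)
x,y,z=robot.current_tool_pos()
q=key-.07*cx
robot.line_to([*q,.24],velocity=.2)
save("end.png",vision.grab_frame("wrist"),sc=1.25)
E
```

```text
hit True tipz 0.08015718826870959 F [-1.  -0.5  4.4]
t 19.4167
hit True tipz 0.08009982839442335 F [-1.7  1.9  6.4]
t 21.925
```

View pics/end.png

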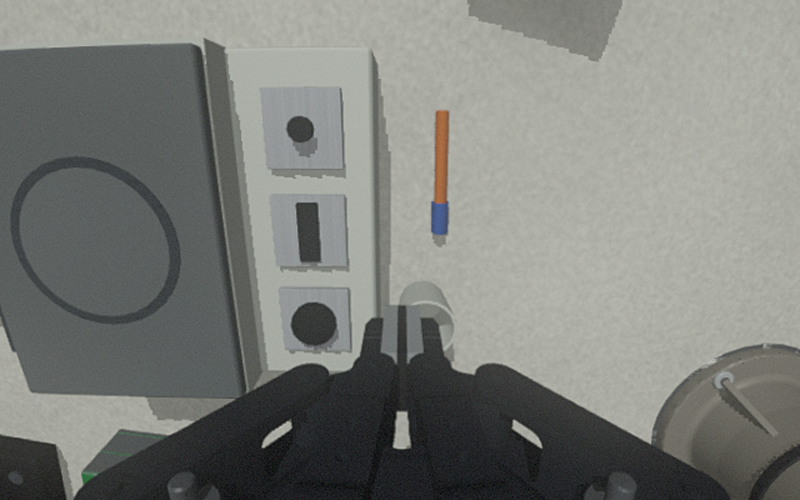

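The lock bar (308,232) is in, with its shadow shortened, the start cap (314,324) is back out, and the lid is shut. I'm handing in.

```bash
python3 -c "
from h import *
print(workorder.close_job(), robot.current_time_s())"
```

```text
the job is handed in; nothing more can be done
the job is handed in; nothing more can be done
```

I handed the job in after about 23 s: rocker on, lid shut, lock key in and holding, and start key pressed fully and back up, in that order, with the stop key and loose items untouched; no verdict came back.

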